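# Snug down a bearing housing cover crosswise

## Robot

A 6-joint arm with a two-finger parallel gripper is mounted at the origin on a cart in front of the work surface, level with it; the furniture and walls round the work are solid. World frame = base frame: x ahead of the robot, y to its left, z up, the work surface at z = 0. Lengths are in mm, angles in degrees, forces in N, time in s.
With the tool pointing down it reaches from about 425 to 950 mm from the base axis. Payload 3.5 kg.
Tool frame: the origin (TCP) lies on the mounting face of the last link; the fingertips stand 173 mm ahead of it and the grasp point (between the pads) lies 155 mm ahead of it; z points along the fingers, y is the line along which they close (so a half turn about z gives the same grasp; the last joint's range is limited). The gripper opens to 85 mm and grips with 20 to 120 N. Pads are 22 mm wide; open, the fingers measure 114 mm over their backs; the gripper's body (76 mm by 85 mm) begins 54 mm behind the grasp point. The pads swing forward as they close: fully open they stand 13 mm farther back than shut.
Start: joints at [64.744, 16.404, 90.338, -0, 73.258, -8.594], TCP at [193.499, 646.658, 404.725] pointing down, gripper open.
Joint ranges: [-158.93, 158.93], [-51.34, 127.21], [12.03, 142.37], [-87.48, 267.48], [13.55, 161.25], [-162.69, 162.69]. Speed limits (degrees/s): [159.86, 159.86, 180, 180, 180, 180].

## Interface

Orientations are given as a 3x3 rotation matrix whose columns are the frame's x, y, z axes.
In Python, from cell import bot gives the robot as it stands. The module is installed in compiled form; this text tells all that it offers.
- The arm moves only by the shell command python3 -m handwheel 'ROWS' [OPENING] [FORCE]. ROWS is JSON, a list of rows, each an object of numbers: "dx", "dy", "dz": the shift along the tool's x, y, z scaled (see below); "wx", "wy", "wz": the turn, a rotation vector about the tool's x, y, z scaled (see below). A call has 1 to 5 rows; each row shifts and turns the commanded pose from where the row before left it, along the tool's axes as they then stand; what a row does not reach is not made up. The controller multiplies each number of a shift by 0.5 m and each number of a turn by 360 degrees. A row lasts 1/10 s, in which the tool goes at most 50 mm and 8.59 degrees, less where a joint would pass 70% of its speed; a pose out of reach is approached as far as the arm can. A call with a number of a shift or a turn outside -1 to 1 is refused whole. A call with a gripper value outside its range is refused whole. OPENING is the closure, from 0 (fully open) to 1 (shut), set as the call begins (- or left out, the last holds). The fingers move at their own pace and stop on an object; FORCE is the grip in N (left out, the last holds). Time passes only in rows, so rows that do not move let the fingers close. It gives the time, the measured TCP pose, the force, the opening and the grip force at its end, in the units of the state.
- bot.state(): the state, without advancing time (a new reading comes with each control period).
- bot.camera(name): name is "side" or "top" or "wrist"; returns a dict with "color" (400x640x3 uint8, red, green, blue), "depth" (400x640 float32, mm along the optical axis (not along the pixel's ray), 0 where there is no reading), "fx", "fy", "cx", "cy" (pixels), "world_from_camera" (4x4, takes a point from camera to world coordinates); the wrist camera has in their place "hand_eye" (4x4, takes a point from camera to tool coordinates, whose origin is the TCP and whose axes are the flange's). Camera axes: x right, y up, looking along -z (the intrinsics and any distortion apply to the point x, -y, -z); pixel columns grow to the right and rows downward; lengths in mm; the calibration is good to about 2 mm. A picture is of the moment at which its call begins: read the wrist's pose just before it.
- bot.job_done(): hands the job in; it is judged then, once.
Trained networks look in the newest picture that a camera, given by its name, has taken for a name from the list of things; names that differ only in an ending like _2 or _b are one class to them, and where a whole thing is asked for, a point or a joint stands for the part that bears it (a point fixed in the world has none). Each returns a list of dicts, best first, with "confidence" (0 to 1); they miss things now and then, are a little off and sometimes report something else, mostly with a low value. They report only what shows in the picture. A call takes as long as a camera call.
- bot.outline_of(name, camera): "mask" (400x640 bool, what is visible of it) and "uv" ([column, row] in pixels, amid what is visible of it).
The state is a dict: "time": time; "joint_pos": joint angles; "qvel": joint speeds; "effort": joint torques, N m; "ee_pos": TCP position; "ee_rot": TCP orientation; "contact_force": force on the tool from outside, world axes, zero at the start; "wrist_torque": the same for the moment, N m; "finger_gap": finger opening in mm; "finger_force": force on a finger pad.
Only numpy, scipy, OpenCV 4.12 (cv2) and the standard library are available. Lean on these libraries where they do the work, as an engineer would, in place of code of your own. Each camera call takes 0.05 s, during which the arm holds its last target. There are 200 camera calls.

## Task

Tighten the four wing nuts on the bearing housing clockwise to bring its sprung cover down evenly: first give every nut about an eighth of a turn, going crosswise (a nut, then the one diagonally opposite, then the other two), then go round crosswise again and turn each until you feel it come up snug, without over-tightening any. Do not let the cover cock and do not disturb the things standing around.

Things in the scene. Friction and masses are not known exactly. Their poses are not given: they have to be found in the camera images.
- housing: grey bearing housing, 166 x 166 mm foot, fixed to the bench; origin at the centre of its underside, z up. Four studs on a circle of 60 mm radius at 45, 135, 225 and 315 degrees in its x-y axes carry nut 1, 2, 3, 4: 1 is diagonally opposite 3, 2 opposite 4; neighbours 85 mm apart
- cover: round steel cover, 160 mm across, 10 mm thick, boss 60 mm wide and 10 mm high in the middle; origin at the centre of its underside, 50 mm above the bench at first, z up. Springs (under 25 N) hold it up against the nuts; it sinks and cocks with them, 2.5 to 4 mm in all
- nut1_grip (a point): wing nut at 45 degrees: point on its axis at the height to grip, 90 mm above the bench at joint 0. Its wings are one flat bar 42 mm long (point x), 10 mm thick (point y: close the fingers along y), from 20 mm below this point to 6 mm above it; below them a hub 24 mm across. The cover's top is 30 mm below this point. z up; the point turns and sinks with the nut
- nut2_grip (a point): the same on the wing nut at 135 degrees
- nut3_grip (a point): the same on the wing nut at 225 degrees
- nut4_grip (a point): the same on the wing nut at 315 degrees
- nut1_turn (a joint): turn of nut 1 in rad, growing clockwise from above (tightening); starts between -0.1 and 0.1; the nut sinks 1.91 mm per rad. It turns against 0.35 N m (dry friction) until it meets its seat, between 1.1 and 2.0 rad, differently for each nut and start: this must be felt. Then the torque climbs by about 2.5 N m per rad
- nut2_turn (a joint): the same for nut 2
- nut3_turn (a joint): the same for nut 3
- nut4_turn (a joint): the same for nut 4
- nut1: hub of nut 1: sinks with the nut but does not turn; origin on the stud axis at the nut's underside. A nut is snug when tightened with 0.8 N m or so while turning (0.65 to 1.1 is good; held still, the hand feels up to 0.35 less); over 1.35 N m is over-tight. Let go, a snug nut springs back up to 0.2 rad and stays pressed on its seat by friction
- nut2: the same for nut 2
- nut3: the same for nut 3
- nut4: the same for nut 4
- ring: bystander: steel ring 66 mm across, 20 mm high, beside the housing; origin at the centre of its underside
- bearing: bystander: ball bearing 62 mm across, 14 mm high, on the other side of the housing; origin at the centre of its underside
- plug_gauge: bystander: steel double-ended plug gauge, 35 mm across, standing 102 mm high; origin at the centre of its underside
- screwdriver: bystander: screwdriver 226 mm long, lying flat; origin at the middle of its underside
- seat1: seat of nut 1, hidden inside the cover: origin on the stud axis, 60 mm above the bench, fixed to the housing. The force between nut and seat tells how tight the nut is (8 mm lever: 50 N is 0.4 N m)
- seat2: the same for nut 2
- seat3: the same for nut 3
- seat4: the same for nut 4

How it is judged (in metres and radians):
On the way, in this order (a step that is already met when the one before it is completed fails the run):
1. two diagonally opposite nuts have had their first part turn (both past 0.45 rad) while the other two are still under 0.3 rad (((value of joint each of nut1_turn, nut3_turn above 0.45 rad and value of joint each of nut2_turn, nut4_turn below 0.3 rad) or (value of joint each of nut2_turn, nut4_turn above 0.45 rad and value of joint each of nut1_turn, nut3_turn below 0.3 rad))), for 0.1 s.
2. all four nuts have had their first part turn (past 0.45 rad), none presses on its seat yet (less than 5 N), and the cover is level within 0.015 rad (value of joint each of nut1_turn, nut2_turn, nut3_turn, nut4_turn above 0.45 rad and contact force between nut1 and seat1 below 5 N and contact force between nut2 and seat2 below 5 N and contact force between nut3 and seat3 below 5 N and contact force between nut4 and seat4 below 5 N and angle between cover's own z axis and vertical below 0.015 rad), for 0.1 s.
At the end, for the whole second after the job is handed in: every nut has been let go, is at rest and stays snug, pressing on its seat with more than 25 N, and the cover is level within 0.022 rad (contact force between nut1 and seat1 above 25 N and contact force between nut2 and seat2 above 25 N and contact force between nut3 and seat3 above 25 N and contact force between nut4 and seat4 above 25 N and angle between cover's own z axis and vertical below 0.022 rad and velocity of joint nut1_turn between -0.05 and 0.05 rad/s and velocity of joint nut2_turn between -0.05 and 0.05 rad/s and velocity of joint nut3_turn between -0.05 and 0.05 rad/s and velocity of joint nut4_turn between -0.05 and 0.05 rad/s); the robot touches nothing.
It fails at once if a nut is over-tightened (presses on its seat with more than 125 N, about 1.35 N m while turning) (contact force between nut1 and seat1 above 125 N or contact force between nut2 and seat2 above 125 N or contact force between nut3 and seat3 above 125 N or contact force between nut4 and seat4 above 125 N).
It fails at once if the cover cocks by more than 0.03 rad (angle between cover's own z axis and vertical above 0.03 rad).
It fails at once if a bystander is moved by more than 30 mm (distance of any of ring, bearing, plug_gauge, screwdriver from where it was at the start of the episode above 0.03 m).
It also fails if it takes over 72 s, if anything falls off the work surface, if the arm or the gripper's body presses on something with over 40 N, if the wrist force passes 120 N, or if a joint passes its speed limit or range.

## Working session

There is one attempt and no reset: what is moved stays moved. The work goes in short steps, Python scripts to look and compute and a shell command to move; the robot and the scene stay as the last step left them, time stands still between calls to the robot, and variables do not carry over. Pictures are saved under pics/ and viewed, at most 10 in all, crops included, and the job is handed in when it is done.

```bash
mkdir -p pics; cat > h.py <<'E'
import numpy as np, cv2
from cell import bot
def pix2world(c,uv,d,T):
    x=(uv[0]-c["cx"])/c["fx"]*d; y=-(uv[1]-c["cy"])/c["fy"]*d
    return (T@np.array([x,y,-d*np.ones_like(d),np.ones_like(d)]))[:3].T
def cloud(c,T,m):
    v,u=np.nonzero(m&(c["depth"]>0)); return pix2world(c,(u,v),c["depth"][v,u].astype(float),T)
def wristT(s,c):
    T=np.eye(4);T[:3,:3]=s["ee_rot"];T[:3,3]=s["ee_pos"];return T@c["hand_eye"]
def bar(P):
    c,(w,h),a=cv2.minAreaRect(P[:,:2].astype(np.float32))
    return c,(w,h),(a if w>h else a+90)%180
E
python3 - <<'E'
from h import *
s=bot.state();print(s)
for n in["top","side","wrist"]:
    s=bot.state();c=bot.camera(n);cv2.imwrite(f"pics/{n}0.png",c["color"][...,::-1])
    T=c["world_from_camera"] if n!="wrist" else wristT(s,c)
    print(n,T[:3,3])
    for k in["housing","cover","nut1_grip","plug_gauge","screwdriver","ring","bearing"]:
        for o in bot.outline_of(k,n)[:5]:
            P=cloud(c,T,o["mask"])
            if len(P)>3: print(k,round(o["confidence"],2),np.round(o["uv"]),np.round(np.median(P,0)),np.round(P[:,2].max()),len(P))
E
```

```text
{'time': 0.0, 'joint_pos': array([ 6.47446540e+01,  1.64568109e+01,  9.04219593e+01, -1.27931170e-03,
        7.32593686e+01, -8.59422400e+00]), 'qvel': array([-0.01230757,  0.0462085 , -0.06760066, -0.00293088, -0.0080929 ,
        0.02901714]), 'effort': array([-3.88968547e-04, -4.05980659e+01, -2.92627412e+01, -1.18944104e-04,
        5.53507707e-03,  2.31837141e-06]), 'ee_pos': array([193.39690978, 646.44905016, 403.31547903]), 'ee_rot': array([[-9.58018943e-01,  2.86703133e-01, -1.00931147e-03],
       [ 2.86704709e-01,  9.58016501e-01, -2.18964451e-03],
       [ 3.39159106e-04, -2.38709527e-03, -9.99997093e-01]]), 'contact_force': array([-0.38140602,  0.05021653, -0.536057  ]), 'wrist_torque': array([-0.02443629,  0.04820745, -0.00804308]), 'finger_force': 0.0, 'finger_gap': 85.44665272410069}
top [ 415.02910742  -26.8819293  1279.93727725]
housing 0.64 [353. 221.] [494. -88.  61.] 102.0 3362
cover 0.87 [357. 221.] [497. -91.  62.] 99.0 2144
nut1_grip 0.5 [344. 200.] [543. -49.  94.] 102.0 91
plug_gauge 0.63 [201. 262.] [374. 323.  89.] 107.0 231
plug_gauge 0.62 [368. 237.] [ 452. -127.   84.] 101.0 113
screwdriver 0.7 [464. 189.] [ 596. -394.   24.] 32.0 265
ring 0.56 [313. 232.] [461.  45.  20.] 28.0 314
bearing 0.62 [395. 241.] [ 442. -216.   14.] 21.0 228
side [474.70999521 928.65307989 468.91808712]
cover 0.82 [329. 212.] [502. -55.  59.] 92.0 723
nut1_grip 0.64 [314. 202.] [544. -34.  82.] 96.0 46
screwdriver 0.48 [305. 191.] [ 606. -383.   16.] 26.0 127
ring 0.74 [339. 243.] [472.  42.  18.] 257.0 257
wrist [115.4265939  669.25185877 373.96099117]
```

```bash
python3 -c "
import cv2
a=cv2.imread('pics/top0.png')[150:300,180:500];cv2.imwrite('pics/top0c.png',cv2.resize(a,(800,375),interpolation=cv2.INTER_CUBIC))"
```

```text
(no output)
```

View pics/top0c.png

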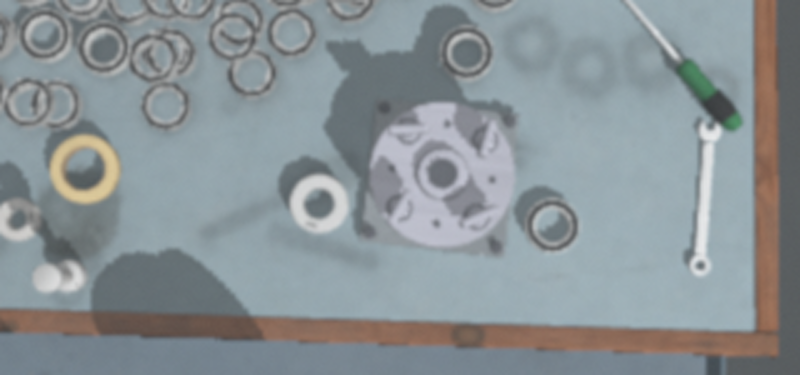

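The picture shows housing and cover at crop (440,175), the ring on its left, the bearing on its right. The plug gauge is far left at (50,277) and the screwdriver top right at (700,90). I'm moving the wrist camera over the cover.

```bash
R='{"dx":-0.0685,"dy":-0.0727}'
python3 -m handwheel '[{"dx":-0.0685,"dy":-0.0727},{"dx":-0.0685,"dy":-0.0727},{"dx":-0.0685,"dy":-0.0727},{"dx":-0.0685,"dy":-0.0727},{"dx":-0.0685,"dy":-0.0727}]'
python3 -m handwheel '[{"dx":-0.0685,"dy":-0.0727},{"dx":-0.0685,"dy":-0.0727},{"dx":-0.0685,"dy":-0.0727},{"dx":-0.0685,"dy":-0.0727},{"dx":-0.0685,"dy":-0.0727}]'
python3 -m handwheel '[{"dx":-0.0685,"dy":-0.0727},{"dx":-0.0685,"dy":-0.0727},{"dx":-0.0685,"dy":-0.0727},{"dx":-0.0685,"dy":-0.0727},{"dx":-0.0685,"dy":-0.0727}]'
python3 -m handwheel '[{"dx":-0.0685,"dy":-0.0727},{"dx":-0.0685,"dy":-0.0727},{"dx":0},{"dx":0}]' 0.5 120
python3 - <<'E'
from h import *
s=bot.state();c=bot.camera("wrist");cv2.imwrite("pics/w1.png",c["color"][...,::-1]);T=wristT(s,c)
print(s["time"],s["ee_pos"],s["joint_pos"],s["finger_gap"],s["wrist_torque"],c["fx"],c["hand_eye"])
for k in["housing","cover","nut1_grip"]:
    for o in bot.outline_of(k,"wrist")[:8]:
        P=cloud(c,T,o["mask"])
        if k[:3]=="nut":P=P[(P[:,2]>78)&(P[:,2]<105)]
        if len(P)>10: print(k,round(o["confidence"],2),np.round(o["uv"]),np.round(np.median(P,0)),len(P),bar(P))
E
```

```text
1.2 [193.48007911 646.65642982 404.73652143] [ 6.47456012e+01  1.64025322e+01  9.03385618e+01  4.76564968e-04
  7.32596381e+01 -8.59245908e+00] 85.6325268329435 [-0.05793148  0.06808884  0.03745021] 327.7915692440725 [[-6.96148651e-07  9.47112929e-01  3.20900453e-01  8.12959827e+01]
 [ 9.99999895e-01  1.47387878e-04 -4.32834590e-04 -7.44111642e-01]
 [-4.57240073e-04  3.20900419e-01 -9.47112830e-01  3.08075199e+01]
 [ 0.00000000e+00  0.00000000e+00  0.00000000e+00  1.00000000e+00]]validation failed for argument at $[0]...
validation failed for argument at $[0]...
validation failed for argument at $[0]...
validation failed for argument at $[0]...
```

View pics/w1.png

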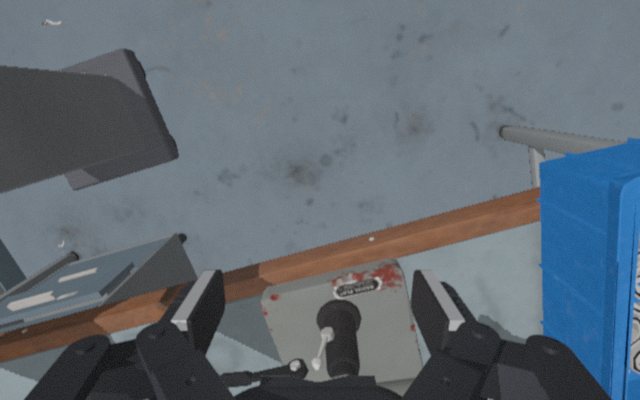

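The first move was refused because a row needs all six numbers. The picture shows only the table edge. Repeating it with the overhang of the tilted camera taken into account.

```bash
for i in 1 2 3; do python3 -m handwheel '[{"dx":-0.0635,"dy":-0.0729,"dz":0,"wx":0,"wy":0,"wz":0},{"dx":-0.0635,"dy":-0.0729,"dz":0,"wx":0,"wy":0,"wz":0},{"dx":-0.0635,"dy":-0.0729,"dz":0,"wx":0,"wy":0,"wz":0},{"dx":-0.0635,"dy":-0.0729,"dz":0,"wx":0,"wy":0,"wz":0},{"dx":-0.0635,"dy":-0.0729,"dz":0,"wx":0,"wy":0,"wz":0}]' ; done
python3 -m handwheel '[{"dx":-0.0635,"dy":-0.0729,"dz":0,"wx":0,"wy":0,"wz":0},{"dx":-0.0635,"dy":-0.0729,"dz":0,"wx":0,"wy":0,"wz":0},{"dx":0,"dy":0,"dz":0,"wx":0,"wy":0,"wz":0},{"dx":0,"dy":0,"dz":0,"wx":0,"wy":0,"wz":0}]' 0.5 120
python3 - <<'E'
from h import *
s=bot.state();c=bot.camera("wrist");cv2.imwrite("pics/w2.png",c["color"][...,::-1]);T=wristT(s,c)
print(s["time"],s["ee_pos"],s["joint_pos"],s["finger_gap"],s["wrist_torque"])
for k in["housing","cover","nut1_grip"]:
    for o in bot.outline_of(k,"wrist")[:8]:
        P=cloud(c,T,o["mask"])
        if k[:3]=="nut":P=P[(P[:,2]>78)&(P[:,2]<105)]
        if len(P)>10: print(k,round(o["confidence"],2),np.round(o["uv"]),np.round(np.median(P,0)),len(P),bar(P))
E
```

```text
time: 1.9
ee_pos: [293.6, 424.8, 404.9]
ee_rot: [[-0.958, 0.286, 0.001], [0.286, 0.958, 0.0], [-0.0, 0.0, -1.0]]
contact_force: [2.1, -1.1, 0.1]
finger_gap: 85.1
finger_force: 0.0
time: 2.4
ee_pos: [393.4, 204.6, 405.2]
ee_rot: [[-0.958, 0.286, 0.001], [0.286, 0.958, 0.0], [-0.001, 0.001, -1.0]]
contact_force: [0.5, 0.1, 0.3]
finger_gap: 85.5
finger_force: 0.0
time: 2.9
ee_pos: [493.3, -15.7, 405.2]
ee_rot: [[-0.958, 0.287, 0.001], [0.287, 0.958, -0.0], [-0.001, 0.0, -1.0]]
contact_force: [0.4, 0.4, -0.8]
finger_gap: 85.4
finger_force: 0.0
time: 3.3
ee_pos: [533.1, -102.8, 404.5]
ee_rot: [[-0.957, 0.289, -0.001], [0.289, 0.957, 0.001], [0.001, 0.0, -1.0]]
contact_force: [0.4, -0.0, 0.6]
finger_gap: 42.6
finger_force: 0.0
3.3 [ 533.07289848 -102.79046455  404.45865814] [-2.16279166e+01 -2.87564234e-01  1.08973909e+02  1.99028238e-02
  7.13657623e+01 -9.48466367e+01] 42.58960900883451 [ 0.03511385 -0.0774608   0.02534393]
housing 0.65 [320. 134.] [487. -90.  61.] 24809 ((502.8682556152344, -95.86112213134766), (172.44378662109375, 183.34295654296875), 173.84068298339844)
cover 0.76 [317. 140.] [492. -91.  61.] 18025 ((497.98797607421875, -93.14048767089844), (157.57449340820312, 158.09490966796875), 102.31211471557617)
nut1_grip 0.87 [369. 184.] [541. -54.  95.] 740 ((542.1322021484375, -54.39118957519531), (13.435760498046875, 41.3662223815918), 93.79387927055359)
```

View pics/w2.png

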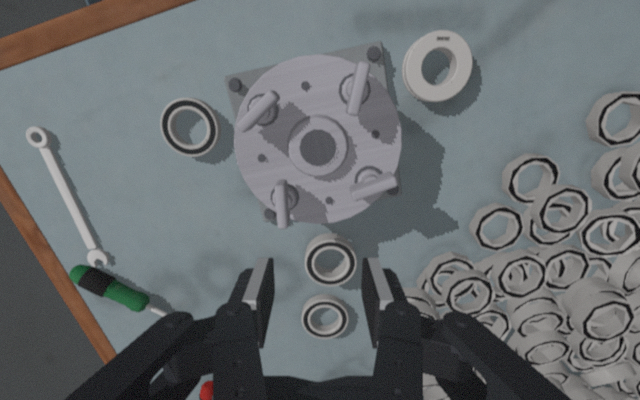

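All four wing nuts show clearly, at about (258,112), (356,88), (374,187) and (281,204). Segmenting them by depth.

```bash
cat >> h.py <<'E'
def nuts(save=None,C=(498,-93),zlo=87):
    s=bot.state();c=bot.camera("wrist");T=wristT(s,c)
    if save: cv2.imwrite(save,c["color"][...,::-1])
    d=c["depth"];v,u=np.mgrid[:400,:640]
    P=pix2world(c,(u.ravel(),v.ravel()),d.ravel().astype(float),T)
    ok=(P[:,2]>zlo)&(P[:,2]<110)&(np.hypot(P[:,0]-C[0],P[:,1]-C[1])<92)&(d.ravel()>0)
    n,l=cv2.connectedComponents(ok.reshape(400,640).astype(np.uint8));l=l.ravel();out=[]
    for i in range(1,n):
        Q=P[l==i]
        if len(Q)>120:
            (cx,cy),wh,_=bar(Q);m=Q[:,:2]-Q[:,:2].mean(0);w,V=np.linalg.eigh(m.T@m);a=np.degrees(np.arctan2(V[1,1],V[0,1]))%180
            # top edges only (highest), mean position
            out.append((Q[:,:2].mean(0),(cx,cy),wh,a,np.percentile(Q[:,2],[5,50,95])))
    return s,out
E
python3 - <<'E'
from h import *
for zl in(87,91):
    s,o=nuts(zlo=zl)
    for q in o: print(*[np.round(x,1) for x in q])
    ce=np.array([q[1] for q in o]);print(ce.mean(0),np.hypot(*(ce-ce.mean(0)).T),np.degrees(np.arctan2(*(ce-ce.mean(0)).T[::-1])))
E
```

```text
[459.  -47.1] [459.6 -46.9] [10.2 41.7] 151.8 [92.8 95.6 97. ]
[ 452.  -130.4] [ 452.1 -131.4] [10.2 42. ] 116.6 [92.5 95.5 96.9]
[542.7 -54.6] [543.9 -54.4] [10.6 41.9] 94.3 [89.1 95.4 96.9]
[ 534.8 -137.8] [ 536.  -138.7] [10.1 41.1] 165.6 [90.7 95.5 96.9]
[497.89082336 -92.84631538] [59.86063011 59.87204622 59.96874221 59.6267328 ] [ 129.8251327  -139.93360787   39.84245478  -50.26829065]
[459.1 -47.1] [459.5 -46.9] [10.1 42. ] 151.8 [93.5 95.6 96.9]
[ 452.1 -130.7] [ 452.1 -131.5] [10.2 42. ] 116.6 [93.2 95.5 96.8]
[543.  -54.5] [543.7 -54.4] [11.1 41.9] 94.1 [92.4 95.6 96.9]
[ 535.3 -138.2] [ 535.9 -138.7] [10.1 40.9] 165.5 [92.8 95.5 96.8]
[497.80222321 -92.88892651] [59.79678314 59.81770575 59.86972332 59.59564232] [ 129.79352505 -139.80532729   40.00180544  -50.25751432]
```

```bash
cat >> h.py <<'E'
import sys,math
N={'A':(543.8,-54.4,94.2),'B':(459.3,-46.9,151.8),'C':(451.8,-131.4,116.6),'D':(536.3,-138.9,165.6)}
def yaw(s): return math.degrees(math.atan2(s["ee_rot"][1][0],s["ee_rot"][0][0]))
def plan(x,y,z,yw,n=0):
    s=bot.state();p=np.array(s["ee_pos"]);a=yaw(s);d=np.array([x,y,z])-p;w=(a-yw+180)%360-180
    n=n or max(1,math.ceil(np.linalg.norm(d)/49),math.ceil(abs(w)/8.5))
    print("t",round(s["time"],2),"delta",d.round(1),"turn",round(w,1),"rows",n)
    for i in range(n):
        b=math.radians(a-w*i/n);ex=np.array([math.cos(b),math.sin(b)]);ey=np.array([math.sin(b),-math.cos(b)])
        print("dx %.4f dy %.4f dz %.4f wz %.4f"%(d[:2]@ex/n/500,d[:2]@ey/n/500,-d[2]/n/500,w/n/360))
if __name__=="__main__":
    k=sys.argv[1];plan(N[k][0],N[k][1],float(sys.argv[2]),N[k][2]-float(sys.argv[3]) if len(sys.argv)>3 else N[k][2])
E
python3 h.py A 290
```

```text
t 3.6 delta [  11.2   46.1 -114.9] turn 69.2 rows 9
dx 0.0005 dy 0.0105 dz 0.0255 wz 0.0214
dx 0.0019 dy 0.0104 dz 0.0255 wz 0.0214
dx 0.0033 dy 0.0100 dz 0.0255 wz 0.0214
dx 0.0046 dy 0.0095 dz 0.0255 wz 0.0214
dx 0.0059 dy 0.0088 dz 0.0255 wz 0.0214
dx 0.0070 dy 0.0079 dz 0.0255 wz 0.0214
dx 0.0080 dy 0.0069 dz 0.0255 wz 0.0214
dx 0.0088 dy 0.0058 dz 0.0255 wz 0.0214
dx 0.0095 dy 0.0045 dz 0.0255 wz 0.0214
```

```bash
python3 -m handwheel '[{"dx":0.0005,"dy":0.0105,"dz":0.0255,"wx":0,"wy":0,"wz":0.0214},{"dx":0.0019,"dy":0.0104,"dz":0.0255,"wx":0,"wy":0,"wz":0.0214},{"dx":0.0033,"dy":0.01,"dz":0.0255,"wx":0,"wy":0,"wz":0.0214},{"dx":0.0046,"dy":0.0095,"dz":0.0255,"wx":0,"wy":0,"wz":0.0214},{"dx":0.0059,"dy":0.0088,"dz":0.0255,"wx":0,"wy":0,"wz":0.0214}]' >/dev/null
python3 -m handwheel '[{"dx":0.007,"dy":0.0079,"dz":0.0255,"wx":0,"wy":0,"wz":0.0214},{"dx":0.008,"dy":0.0069,"dz":0.0255,"wx":0,"wy":0,"wz":0.0214},{"dx":0.0088,"dy":0.0058,"dz":0.0255,"wx":0,"wy":0,"wz":0.0214},{"dx":0.0095,"dy":0.0045,"dz":0.0255,"wx":0,"wy":0,"wz":0.0214},{"dx":0,"dy":0,"dz":0,"wx":0,"wy":0,"wz":0}]'
python3 h.py A 248
python3 -c "
from h import *
nuts('pics/w3.png')"
```

```text
time: 4.6
ee_pos: [543.4, -54.2, 288.1]
ee_rot: [[-0.072, 0.997, -0.004], [0.997, 0.072, 0.001], [0.002, -0.004, -1.0]]
contact_force: [-0.6, -0.4, -0.1]
finger_gap: 43.2
finger_force: 0.0
t 4.6 delta [  0.4  -0.2 -40.1] turn -0.1 rows 1
dx -0.0004 dy 0.0008 dz 0.0803 wz -0.0002
```

View pics/w3.png

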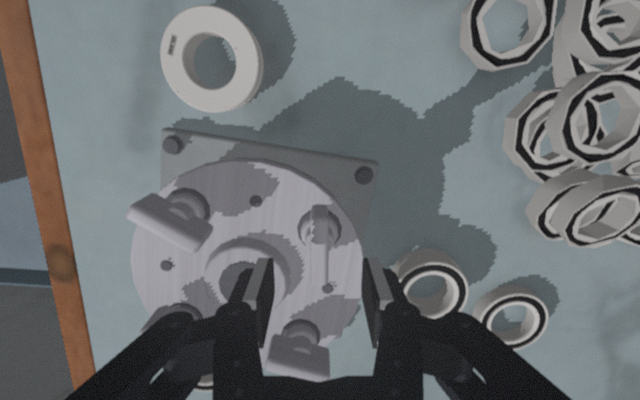

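The bar of nut A at (322,245) stands centred and aligned between the pads at (265) and (375). Descending and gripping.

```bash
python3 -m handwheel '[{"dx":-0.0004,"dy":0.0004,"dz":0.04,"wx":0,"wy":0,"wz":0},{"dx":0,"dy":0,"dz":0.04,"wx":0,"wy":0,"wz":0}]' >/dev/null
python3 -m handwheel '[{"dx":0,"dy":0,"dz":0,"wx":0,"wy":0,"wz":0},{"dx":0,"dy":0,"dz":0,"wx":0,"wy":0,"wz":0},{"dx":0,"dy":0,"dz":0,"wx":0,"wy":0,"wz":0},{"dx":0,"dy":0,"dz":0,"wx":0,"wy":0,"wz":0}]' 1 120
python3 -c "
from h import *
s=bot.state();print(s['wrist_torque'],s['joint_pos'])"
```

```text
time: 5.25
ee_pos: [544.3, -55.9, 251.4]
ee_rot: [[-0.071, 0.997, -0.002], [0.997, 0.071, -0.001], [-0.0, -0.002, -1.0]]
contact_force: [-5.3, -0.3, 3.2]
finger_gap: 7.1
finger_force: 118.0
[-0.00648294  0.82867614  0.06218261] [-1.64852847e+01  1.07927890e+01  1.14573063e+02 -7.21726208e-02
  5.47276244e+01 -2.05425254e+01]
```

```bash
python3 -m handwheel '[{"dx":0,"dy":0,"dz":0.0005,"wx":0,"wy":0,"wz":0.0208},{"dx":0,"dy":0,"dz":0.0005,"wx":0,"wy":0,"wz":0.0208},{"dx":0,"dy":0,"dz":0.0005,"wx":0,"wy":0,"wz":0.0208}]'
python3 -c "
from h import *
s=bot.state();print(s['wrist_torque'],yaw(s))"
python3 -m handwheel '[{"dx":0,"dy":0,"dz":0.0005,"wx":0,"wy":0,"wz":0.0208},{"dx":0,"dy":0,"dz":0.0005,"wx":0,"wy":0,"wz":0.0208},{"dx":0,"dy":0,"dz":0.0005,"wx":0,"wy":0,"wz":0.0208},{"dx":0,"dy":0,"dz":0,"wx":0,"wy":0,"wz":0}]'
python3 -c "
from h import *
s=bot.state();print(s['wrist_torque'],yaw(s))"
```

```text
time: 5.55
ee_pos: [543.9, -55.8, 250.6]
ee_rot: [[0.318, 0.948, -0.005], [0.948, -0.318, -0.001], [-0.002, -0.004, -1.0]]
contact_force: [-8.0, 0.7, 6.5]
finger_gap: 6.8
finger_force: 118.5
[-0.074114    1.35477599  0.41511778] 71.44375183143342
time: 5.95
ee_pos: [543.4, -55.6, 249.8]
ee_rot: [[0.655, 0.756, -0.007], [0.756, -0.655, 0.0], [-0.004, -0.006, -1.0]]
contact_force: [-12.0, 1.4, 9.2]
finger_gap: 7.2
finger_force: 118.7
[0.02366606 1.70063621 0.03471447] 49.099692349481394
```

```bash
python3 -m handwheel '[{"dx":0,"dy":0,"dz":0,"wx":0,"wy":0,"wz":0},{"dx":0,"dy":0,"dz":0,"wx":0,"wy":0,"wz":0},{"dx":0,"dy":0,"dz":0,"wx":0,"wy":0,"wz":0}]' 0.5 120
python3 -m handwheel '[{"dx":0,"dy":0,"dz":-0.08,"wx":0,"wy":0,"wz":0}]'
python3 h.py C 290
```

```text
time: 6.25
ee_pos: [545.1, -56.0, 249.6]
ee_rot: [[0.655, 0.756, 0.003], [0.756, -0.655, -0.001], [0.001, 0.003, -1.0]]
contact_force: [-0.9, 0.8, -0.4]
finger_gap: 42.8
finger_force: 0.0
time: 6.35
ee_pos: [542.6, -55.4, 283.6]
ee_rot: [[0.655, 0.755, -0.011], [0.755, -0.655, 0.003], [-0.004, -0.01, -1.0]]
contact_force: [0.0, 0.4, -1.1]
finger_gap: 42.8
finger_force: 0.0
t 6.35 delta [-90.8 -76.    6.4] turn -67.5 rows 8
dx -0.0292 dy -0.0047 dz -0.0016 wz -0.0234
dx -0.0282 dy -0.0089 dz -0.0016 wz -0.0234
dx -0.0266 dy -0.0130 dz -0.0016 wz -0.0234
dx -0.0244 dy -0.0168 dz -0.0016 wz -0.0234
dx -0.0217 dy -0.0202 dz -0.0016 wz -0.0234
dx -0.0185 dy -0.0231 dz -0.0016 wz -0.0234
dx -0.0149 dy -0.0256 dz -0.0016 wz -0.0234
dx -0.0110 dy -0.0275 dz -0.0016 wz -0.0234
```

```bash
python3 -m handwheel '[{"dx":-0.0292,"dy":-0.0047,"dz":0,"wx":0,"wy":0,"wz":-0.0234},{"dx":-0.0282,"dy":-0.0089,"dz":0,"wx":0,"wy":0,"wz":-0.0234},{"dx":-0.0266,"dy":-0.013,"dz":0,"wx":0,"wy":0,"wz":-0.0234},{"dx":-0.0244,"dy":-0.0168,"dz":0,"wx":0,"wy":0,"wz":-0.0234},{"dx":-0.0217,"dy":-0.0202,"dz":0,"wx":0,"wy":0,"wz":-0.0234}]' >/dev/null
python3 -m handwheel '[{"dx":-0.0185,"dy":-0.0231,"dz":0,"wx":0,"wy":0,"wz":-0.0234},{"dx":-0.0149,"dy":-0.0256,"dz":0,"wx":0,"wy":0,"wz":-0.0234},{"dx":-0.011,"dy":-0.0275,"dz":0,"wx":0,"wy":0,"wz":-0.0234},{"dx":0,"dy":0,"dz":0,"wx":0,"wy":0,"wz":0},{"dx":0,"dy":0,"dz":0,"wx":0,"wy":0,"wz":0}]'
python3 h.py C 249
python3 -c "
from h import *
s,o=nuts()
for q in o: print(*[np.round(x,1) for x in q])"
```

```text
time: 7.35
ee_pos: [453.9, -131.9, 289.0]
ee_rot: [[-0.442, 0.897, 0.002], [0.897, 0.442, -0.0], [-0.001, 0.001, -1.0]]
contact_force: [-0.7, 0.6, -0.2]
finger_gap: 42.5
finger_force: 0.0
t 7.35 delta [ -2.1   0.5 -40. ] turn -0.4 rows 1
dx 0.0028 dy -0.0033 dz 0.0800 wz -0.0010
[458.2 -46.9] [459.7 -46.9] [10.4 42. ] 151.7 [90.5 95.7 97. ]
[542.2 -53.9] [543.6 -54.2] [42.2 10.8] 49.7 [88.2 94.  95.3]
[ 451.2 -128.8] [ 452.  -130.9] [10.  41.8] 116.7 [92.6 95.6 96.8]
[ 526.4 -134.6] [ 530.3 -136.7] [ 9.8 29.7] 170.2 [88.1 95.1 96.6]
```

```bash
python3 -m handwheel '[{"dx":0.0028,"dy":-0.0033,"dz":0.04,"wx":0,"wy":0,"wz":-0.001},{"dx":0,"dy":0,"dz":0.04,"wx":0,"wy":0,"wz":0}]' >/dev/null
python3 -m handwheel '[{"dx":0,"dy":0,"dz":0,"wx":0,"wy":0,"wz":0},{"dx":0,"dy":0,"dz":0,"wx":0,"wy":0,"wz":0},{"dx":0,"dy":0,"dz":0,"wx":0,"wy":0,"wz":0},{"dx":0,"dy":0,"dz":0,"wx":0,"wy":0,"wz":0}]' 1 120
python3 -m handwheel '[{"dx":0,"dy":0,"dz":0.0005,"wx":0,"wy":0,"wz":0.0208},{"dx":0,"dy":0,"dz":0.0005,"wx":0,"wy":0,"wz":0.0208},{"dx":0,"dy":0,"dz":0.0005,"wx":0,"wy":0,"wz":0.0208}]' >/dev/null
python3 -c "
from h import *
s=bot.state();print(s['wrist_torque'],yaw(s))"
python3 -m handwheel '[{"dx":0,"dy":0,"dz":0.0005,"wx":0,"wy":0,"wz":0.0208},{"dx":0,"dy":0,"dz":0.0005,"wx":0,"wy":0,"wz":0.0208},{"dx":0,"dy":0,"dz":0.0005,"wx":0,"wy":0,"wz":0.0208},{"dx":0,"dy":0,"dz":0,"wx":0,"wy":0,"wz":0}]'
python3 -m handwheel '[{"dx":0,"dy":0,"dz":0,"wx":0,"wy":0,"wz":0},{"dx":0,"dy":0,"dz":0,"wx":0,"wy":0,"wz":0},{"dx":0,"dy":0,"dz":0,"wx":0,"wy":0,"wz":0}]' 0.5 120
python3 -m handwheel '[{"dx":0,"dy":0,"dz":-0.08,"wx":0,"wy":0,"wz":0},{"dx":0,"dy":0,"dz":0,"wx":0,"wy":0,"wz":0}]'
python3 h.py B 290
```

```text
time: 8.0
ee_pos: [451.8, -131.2, 249.3]
ee_rot: [[-0.451, 0.893, 0.001], [0.893, 0.451, -0.0], [-0.0, 0.001, -1.0]]
contact_force: [-2.4, 1.3, 1.1]
finger_gap: 7.5
finger_force: 117.7
[0.12691588 0.3332656  0.41747073] 94.1866480560471
time: 8.7
ee_pos: [451.5, -131.3, 247.8]
ee_rot: [[0.31, 0.951, -0.001], [0.951, -0.31, -0.001], [-0.001, -0.0, -1.0]]
contact_force: [-4.4, 0.1, 3.3]
finger_gap: 7.3
finger_force: 118.2
time: 9.0
ee_pos: [451.8, -131.4, 247.3]
ee_rot: [[0.31, 0.951, 0.002], [0.951, -0.31, -0.0], [0.0, 0.002, -1.0]]
contact_force: [0.5, 0.2, 0.2]
finger_gap: 42.7
finger_force: 0.0
time: 9.2
ee_pos: [453.4, -132.2, 291.7]
ee_rot: [[0.31, 0.951, 0.009], [0.951, -0.31, -0.005], [-0.002, 0.01, -1.0]]
contact_force: [0.4, -0.4, -0.1]
finger_gap: 42.5
finger_force: 0.0
t 9.2 delta [ 5.9 85.3 -1.7] turn -79.9 rows 10
dx 0.0166 dy -0.0042 dz 0.0003 wz -0.0222
dx 0.0170 dy -0.0018 dz 0.0003 wz -0.0222
dx 0.0171 dy 0.0006 dz 0.0003 wz -0.0222
dx 0.0168 dy 0.0029 dz 0.0003 wz -0.0222
dx 0.0163 dy 0.0052 dz 0.0003 wz -0.0222
dx 0.0154 dy 0.0075 dz 0.0003 wz -0.0222
dx 0.0142 dy 0.0095 dz 0.0003 wz -0.0222
dx 0.0127 dy 0.0114 dz 0.0003 wz -0.0222
dx 0.0110 dy 0.0131 dz 0.0003 wz -0.0222
dx 0.0091 dy 0.0145 dz 0.0003 wz -0.0222
```

Now nut B.

```bash
python3 -m handwheel '[{"dx":0.0166,"dy":-0.0042,"dz":0,"wx":0,"wy":0,"wz":-0.0222},{"dx":0.017,"dy":-0.0018,"dz":0,"wx":0,"wy":0,"wz":-0.0222},{"dx":0.0171,"dy":0.0006,"dz":0,"wx":0,"wy":0,"wz":-0.0222},{"dx":0.0168,"dy":0.0029,"dz":0,"wx":0,"wy":0,"wz":-0.0222},{"dx":0.0163,"dy":0.0052,"dz":0,"wx":0,"wy":0,"wz":-0.0222}]' >/dev/null
python3 -m handwheel '[{"dx":0.0154,"dy":0.0075,"dz":0,"wx":0,"wy":0,"wz":-0.0222},{"dx":0.0142,"dy":0.0095,"dz":0,"wx":0,"wy":0,"wz":-0.0222},{"dx":0.0127,"dy":0.0114,"dz":0,"wx":0,"wy":0,"wz":-0.0222},{"dx":0.011,"dy":0.0131,"dz":0,"wx":0,"wy":0,"wz":-0.0222},{"dx":0.0091,"dy":0.0145,"dz":0,"wx":0,"wy":0,"wz":-0.0222}]' >/dev/null
python3 -m handwheel '[{"dx":0,"dy":0,"dz":0,"wx":0,"wy":0,"wz":0},{"dx":0,"dy":0,"dz":0,"wx":0,"wy":0,"wz":0}]' >/dev/null
python3 h.py B 249
python3 -c "
from h import *
s,o=nuts()
for q in o: print(*[np.round(x,1) for x in q])"
```

```text
t 10.4 delta [  1.8  -0.9 -37.9] turn -0.1 rows 1
dx -0.0040 dy 0.0001 dz 0.0757 wz -0.0003
[457.3 -45.7] [459.  -46.7] [ 9.7 42.1] 151.7 [92.6 95.6 96.8]
[ 450.7 -128.8] [ 451.5 -130.8] [41.9 10.3] 70.6 [87.9 93.8 95.2]
[535.5 -60.8] [537.2 -61.1] [23.4 10.6] 50.9 [88.  93.6 95.2]
```

```bash
python3 -m handwheel '[{"dx":-0.004,"dy":0,"dz":0.038,"wx":0,"wy":0,"wz":0},{"dx":0,"dy":0,"dz":0.038,"wx":0,"wy":0,"wz":0}]' >/dev/null
python3 -m handwheel '[{"dx":0,"dy":0,"dz":0,"wx":0,"wy":0,"wz":0},{"dx":0,"dy":0,"dz":0,"wx":0,"wy":0,"wz":0},{"dx":0,"dy":0,"dz":0,"wx":0,"wy":0,"wz":0},{"dx":0,"dy":0,"dz":0,"wx":0,"wy":0,"wz":0}]' 1 120
python3 -m handwheel '[{"dx":0,"dy":0,"dz":0.0005,"wx":0,"wy":0,"wz":0.0208},{"dx":0,"dy":0,"dz":0.0005,"wx":0,"wy":0,"wz":0.0208},{"dx":0,"dy":0,"dz":0.0005,"wx":0,"wy":0,"wz":0.0208}]' >/dev/null
python3 -c "
from h import *
s=bot.state();print(s['wrist_torque'],yaw(s))"
python3 -m handwheel '[{"dx":0,"dy":0,"dz":0.0005,"wx":0,"wy":0,"wz":0.0208},{"dx":0,"dy":0,"dz":0.0005,"wx":0,"wy":0,"wz":0.0208},{"dx":0,"dy":0,"dz":0.0005,"wx":0,"wy":0,"wz":0.0208},{"dx":0,"dy":0,"dz":0,"wx":0,"wy":0,"wz":0}]'
python3 -m handwheel '[{"dx":0,"dy":0,"dz":0,"wx":0,"wy":0,"wz":0},{"dx":0,"dy":0,"dz":0,"wx":0,"wy":0,"wz":0},{"dx":0,"dy":0,"dz":0,"wx":0,"wy":0,"wz":0}]' 0.5 120
python3 -m handwheel '[{"dx":0,"dy":0,"dz":-0.08,"wx":0,"wy":0,"wz":0},{"dx":0,"dy":0,"dz":0,"wx":0,"wy":0,"wz":0}]'
python3 h.py D 290
```

```text
time: 11.05
ee_pos: [459.5, -46.8, 249.7]
ee_rot: [[-0.881, 0.473, 0.001], [0.473, 0.881, 0.0], [-0.001, 0.001, -1.0]]
contact_force: [0.6, 1.8, 0.1]
finger_gap: 7.3
finger_force: 117.7
[0.32830651 0.20365689 0.33127885] 129.18158616065938
time: 11.75
ee_pos: [459.2, -46.9, 248.1]
ee_rot: [[-0.292, 0.957, -0.001], [0.957, 0.292, -0.001], [-0.0, -0.001, -1.0]]
contact_force: [-1.7, 0.8, 2.3]
finger_gap: 6.8
finger_force: 118.1
time: 12.05
ee_pos: [459.5, -47.1, 247.9]
ee_rot: [[-0.291, 0.957, 0.001], [0.957, 0.291, -0.001], [-0.001, 0.001, -1.0]]
contact_force: [0.6, 0.2, 0.6]
finger_gap: 42.4
finger_force: 0.0
time: 12.25
ee_pos: [461.2, -47.5, 292.1]
ee_rot: [[-0.291, 0.957, 0.009], [0.957, 0.291, -0.003], [-0.006, 0.008, -1.0]]
contact_force: [0.9, -0.1, 0.2]
finger_gap: 42.7
finger_force: 0.0
t 12.25 delta [ 75.1 -91.4  -2.1] turn -58.7 rows 7
dx -0.0312 dy 0.0129 dz 0.0006 wz -0.0233
dx -0.0328 dy 0.0083 dz 0.0006 wz -0.0233
dx -0.0336 dy 0.0034 dz 0.0006 wz -0.0233
dx -0.0338 dy -0.0016 dz 0.0006 wz -0.0233
dx -0.0332 dy -0.0065 dz 0.0006 wz -0.0233
dx -0.0319 dy -0.0112 dz 0.0006 wz -0.0233
dx -0.0299 dy -0.0158 dz 0.0006 wz -0.0233
```

```bash
python3 -m handwheel '[{"dx":-0.0312,"dy":0.0129,"dz":0,"wx":0,"wy":0,"wz":-0.0233},{"dx":-0.0328,"dy":0.0083,"dz":0,"wx":0,"wy":0,"wz":-0.0233},{"dx":-0.0336,"dy":0.0034,"dz":0,"wx":0,"wy":0,"wz":-0.0233},{"dx":-0.0338,"dy":-0.0016,"dz":0,"wx":0,"wy":0,"wz":-0.0233},{"dx":-0.0332,"dy":-0.0065,"dz":0,"wx":0,"wy":0,"wz":-0.0233}]' >/dev/null
python3 -m handwheel '[{"dx":-0.0319,"dy":-0.0112,"dz":0,"wx":0,"wy":0,"wz":-0.0233},{"dx":-0.0299,"dy":-0.0158,"dz":0,"wx":0,"wy":0,"wz":-0.0233},{"dx":0,"dy":0,"dz":0,"wx":0,"wy":0,"wz":0},{"dx":0,"dy":0,"dz":0,"wx":0,"wy":0,"wz":0}]' >/dev/null
python3 h.py D 249
python3 -c "
from h import *
s,o=nuts()
for q in o: print(*[np.round(x,1) for x in q])"
```

```text
t 13.15 delta [  2.2  -0.6 -38.1] turn -0.2 rows 1
dx -0.0045 dy -0.0002 dz 0.0761 wz -0.0005
[459.3 -48. ] [459.7 -47.4] [10.3 42.1] 106.9 [90.4 94.1 95.4]
[ 452.2 -131.3] [ 452.3 -131.3] [41.6 10. ] 71.8 [92.2 94.2 95.5]
[542.  -55.9] [543.8 -54.8] [42.3 10.4] 49.5 [89.3 94.1 95.4]
[ 534.1 -138.4] [ 536.2 -138.8] [ 9.7 42.1] 165.4 [92.5 95.6 96.7]
```

```bash
python3 -m handwheel '[{"dx":-0.0045,"dy":0,"dz":0.038,"wx":0,"wy":0,"wz":0},{"dx":0,"dy":0,"dz":0.038,"wx":0,"wy":0,"wz":0}]' >/dev/null
python3 -m handwheel '[{"dx":0,"dy":0,"dz":0,"wx":0,"wy":0,"wz":0},{"dx":0,"dy":0,"dz":0,"wx":0,"wy":0,"wz":0},{"dx":0,"dy":0,"dz":0,"wx":0,"wy":0,"wz":0},{"dx":0,"dy":0,"dz":0,"wx":0,"wy":0,"wz":0}]' 1 120
python3 -m handwheel '[{"dx":0,"dy":0,"dz":0.0005,"wx":0,"wy":0,"wz":0.0208},{"dx":0,"dy":0,"dz":0.0005,"wx":0,"wy":0,"wz":0.0208},{"dx":0,"dy":0,"dz":0.0005,"wx":0,"wy":0,"wz":0.0208}]' >/dev/null
python3 -c "
from h import *
s=bot.state();print(s['wrist_torque'],yaw(s))"
python3 -m handwheel '[{"dx":0,"dy":0,"dz":0.0005,"wx":0,"wy":0,"wz":0.0208},{"dx":0,"dy":0,"dz":0.0005,"wx":0,"wy":0,"wz":0.0208},{"dx":0,"dy":0,"dz":0.0005,"wx":0,"wy":0,"wz":0.0208},{"dx":0,"dy":0,"dz":0,"wx":0,"wy":0,"wz":0}]'
python3 -m handwheel '[{"dx":0,"dy":0,"dz":0,"wx":0,"wy":0,"wz":0},{"dx":0,"dy":0,"dz":0,"wx":0,"wy":0,"wz":0},{"dx":0,"dy":0,"dz":0,"wx":0,"wy":0,"wz":0}]' 0.5 120
python3 -m handwheel '[{"dx":0,"dy":0,"dz":-0.08,"wx":0,"wy":0,"wz":0},{"dx":0,"dy":0,"dz":0,"wx":0,"wy":0,"wz":0}]'
python3 h.py A 289 44.7
python3 -c "
from h import *
s,o=nuts()
for q in o: print(*[np.round(x,1) for x in q])"
```

```text
time: 13.8
ee_pos: [536.5, -138.4, 250.2]
ee_rot: [[-0.969, 0.249, -0.0], [0.249, 0.969, 0.001], [0.0, 0.001, -1.0]]
contact_force: [-1.7, 3.0, 1.8]
finger_gap: 7.6
finger_force: 117.8
[0.41256277 0.35133315 0.34007103] 142.94575475155114
time: 14.5
ee_pos: [536.4, -138.6, 248.7]
ee_rot: [[-0.511, 0.86, -0.001], [0.86, 0.511, 0.0], [0.001, -0.001, -1.0]]
contact_force: [-3.1, 2.6, 2.8]
finger_gap: 7.1
finger_force: 118.2
time: 14.8
ee_pos: [536.9, -139.2, 248.5]
ee_rot: [[-0.511, 0.86, 0.002], [0.86, 0.511, -0.001], [-0.002, 0.001, -1.0]]
contact_force: [0.1, -0.1, 0.6]
finger_gap: 43.0
finger_force: 0.0
time: 15.0
ee_pos: [538.4, -139.9, 293.2]
ee_rot: [[-0.511, 0.86, 0.01], [0.86, 0.511, -0.005], [-0.009, 0.006, -1.0]]
contact_force: [0.4, -0.9, 0.8]
finger_gap: 42.7
finger_force: 0.0
t 15.0 delta [ 5.4 85.5 -4.2] turn 71.2 rows 9
dx 0.0157 dy 0.0107 dz 0.0009 wz 0.0220
dx 0.0170 dy 0.0085 dz 0.0009 wz 0.0220
dx 0.0180 dy 0.0060 dz 0.0009 wz 0.0220
dx 0.0187 dy 0.0035 dz 0.0009 wz 0.0220
dx 0.0190 dy 0.0009 dz 0.0009 wz 0.0220
dx 0.0189 dy -0.0017 dz 0.0009 wz 0.0220
dx 0.0185 dy -0.0043 dz 0.0009 wz 0.0220
dx 0.0178 dy -0.0068 dz 0.0009 wz 0.0220
dx 0.0166 dy -0.0092 dz 0.0009 wz 0.0220
[463.5 -56.6] [462.6 -56.3] [10.4 22.5] 103.7 [90.2 94.1 95.5]
[543.4 -54.4] [544.1 -54.3] [42.1 10.1] 49.1 [90.7 94.2 95.5]
[ 453.4 -129.7] [ 452.5 -131. ] [41.7 10.1] 71.9 [90.4 94.  95.3]
[ 535.6 -136.6] [ 536.6 -138.2] [ 9.8 41.3] 120.0 [91.5 94.  95.3]
```

All four have had their eighth turn (A 49, B 107, C 72, D 120). Second round, starting at A.

```bash
cat > tq.py <<'E'
import sys
from h import *
s=bot.state();t=s["wrist_torque"][2];print("t %.2f tau %.3f yaw %.1f z %.1f F"%(s["time"],t,yaw(s),s["ee_pos"][2]),np.round(s["contact_force"],0),round(s["finger_gap"],1))
sys.exit(t>float(sys.argv[1]))
E
python3 -m handwheel '[{"dx":0.0157,"dy":0.0107,"dz":0.0006,"wx":0,"wy":0,"wz":0.022},{"dx":0.017,"dy":0.0085,"dz":0.0006,"wx":0,"wy":0,"wz":0.022},{"dx":0.018,"dy":0.006,"dz":0.0006,"wx":0,"wy":0,"wz":0.022},{"dx":0.0187,"dy":0.0035,"dz":0.0006,"wx":0,"wy":0,"wz":0.022},{"dx":0.019,"dy":0.0009,"dz":0.0006,"wx":0,"wy":0,"wz":0.022}]' >/dev/null
python3 -m handwheel '[{"dx":0.0189,"dy":-0.0017,"dz":0,"wx":0,"wy":0,"wz":0.022},{"dx":0.0185,"dy":-0.0043,"dz":0,"wx":0,"wy":0,"wz":0.022},{"dx":0.0178,"dy":-0.0068,"dz":0,"wx":0,"wy":0,"wz":0.022},{"dx":0.0166,"dy":-0.0092,"dz":0,"wx":0,"wy":0,"wz":0.022},{"dx":0,"dy":0,"dz":0,"wx":0,"wy":0,"wz":0}]' >/dev/null
python3 -m handwheel '[{"dx":0,"dy":0,"dz":0,"wx":0,"wy":0,"wz":0}]' >/dev/null
python3 h.py A 248 44.8
```

```text
t 16.15 delta [  1.9  -0.8 -37.9] turn 0.2 rows 1
dx 0.0012 dy 0.0039 dz 0.0757 wz 0.0006
```

```bash
python3 -m handwheel '[{"dx":0.0012,"dy":0.0039,"dz":0.038,"wx":0,"wy":0,"wz":0},{"dx":0,"dy":0,"dz":0.038,"wx":0,"wy":0,"wz":0}]' >/dev/null
python3 -m handwheel '[{"dx":0,"dy":0,"dz":0,"wx":0,"wy":0,"wz":0},{"dx":0,"dy":0,"dz":0,"wx":0,"wy":0,"wz":0},{"dx":0,"dy":0,"dz":0,"wx":0,"wy":0,"wz":0},{"dx":0,"dy":0,"dz":0,"wx":0,"wy":0,"wz":0}]' 1 120 >/dev/null
python3 tq.py 0.5 &&
python3 -m handwheel '[{"dx":0,"dy":0,"dz":0.0005,"wx":0,"wy":0,"wz":0.02},{"dx":0,"dy":0,"dz":0.0003,"wx":0,"wy":0,"wz":0.011}]' >/dev/null && python3 tq.py 0.5 &&
python3 -m handwheel '[{"dx":0,"dy":0,"dz":0.0003,"wx":0,"wy":0,"wz":0.011},{"dx":0,"dy":0,"dz":0.0003,"wx":0,"wy":0,"wz":0.011}]' >/dev/null && python3 tq.py 0.5 &&
python3 -m handwheel '[{"dx":0,"dy":0,"dz":0.0003,"wx":0,"wy":0,"wz":0.011},{"dx":0,"dy":0,"dz":0.0003,"wx":0,"wy":0,"wz":0.011}]' >/dev/null && python3 tq.py 0.5 &&
python3 -m handwheel '[{"dx":0,"dy":0,"dz":0.0003,"wx":0,"wy":0,"wz":0.011},{"dx":0,"dy":0,"dz":0.0003,"wx":0,"wy":0,"wz":0.011}]' >/dev/null && python3 tq.py 0.5 &&
python3 -m handwheel '[{"dx":0,"dy":0,"dz":0.0003,"wx":0,"wy":0,"wz":0.011},{"dx":0,"dy":0,"dz":0.0003,"wx":0,"wy":0,"wz":0.011}]' >/dev/null && python3 tq.py 0.5 &&
python3 -m handwheel '[{"dx":0,"dy":0,"dz":0.0003,"wx":0,"wy":0,"wz":0.011},{"dx":0,"dy":0,"dz":0.0003,"wx":0,"wy":0,"wz":0.011}]' >/dev/null && python3 tq.py 0.5 &&
python3 -m handwheel '[{"dx":0,"dy":0,"dz":0.0003,"wx":0,"wy":0,"wz":0.011},{"dx":0,"dy":0,"dz":0.0003,"wx":0,"wy":0,"wz":0.011}]' >/dev/null && python3 tq.py 0.5
```

```text
t 16.75 tau -0.027 yaw 49.4 z 248.9 F [-4.  1.  1.] 7.4False
```

```bash
sed -i 's/sys.exit(t>float(sys.argv\[1\]))/sys.exit(int(t>float(sys.argv[1])))/' tq.py
python3 tq.py 0.5 &&
python3 -m handwheel '[{"dx":0,"dy":0,"dz":0.0005,"wx":0,"wy":0,"wz":0.02},{"dx":0,"dy":0,"dz":0.0003,"wx":0,"wy":0,"wz":0.011}]' >/dev/null && python3 tq.py 0.5 &&
python3 -m handwheel '[{"dx":0,"dy":0,"dz":0.0003,"wx":0,"wy":0,"wz":0.011},{"dx":0,"dy":0,"dz":0.0003,"wx":0,"wy":0,"wz":0.011}]' >/dev/null && python3 tq.py 0.5 &&
python3 -m handwheel '[{"dx":0,"dy":0,"dz":0.0003,"wx":0,"wy":0,"wz":0.011},{"dx":0,"dy":0,"dz":0.0003,"wx":0,"wy":0,"wz":0.011}]' >/dev/null && python3 tq.py 0.5 &&
python3 -m handwheel '[{"dx":0,"dy":0,"dz":0.0003,"wx":0,"wy":0,"wz":0.011},{"dx":0,"dy":0,"dz":0.0003,"wx":0,"wy":0,"wz":0.011}]' >/dev/null && python3 tq.py 0.5 &&
python3 -m handwheel '[{"dx":0,"dy":0,"dz":0.0003,"wx":0,"wy":0,"wz":0.011},{"dx":0,"dy":0,"dz":0.0003,"wx":0,"wy":0,"wz":0.011}]' >/dev/null && python3 tq.py 0.5 &&
python3 -m handwheel '[{"dx":0,"dy":0,"dz":0.0003,"wx":0,"wy":0,"wz":0.011},{"dx":0,"dy":0,"dz":0.0003,"wx":0,"wy":0,"wz":0.011}]' >/dev/null && python3 tq.py 0.5 &&
python3 -m handwheel '[{"dx":0,"dy":0,"dz":0.0003,"wx":0,"wy":0,"wz":0.011},{"dx":0,"dy":0,"dz":0.0003,"wx":0,"wy":0,"wz":0.011}]' >/dev/null && python3 tq.py 0.5
```

```text
t 16.75 tau -0.027 yaw 49.4 z 248.9 F [-4.  1.  1.] 7.4
t 16.95 tau 0.386 yaw 38.2 z 248.6 F [-5.  2.  3.] 7.5
t 17.15 tau 0.350 yaw 30.3 z 248.4 F [-5.  2.  3.] 7.0
t 17.35 tau 0.385 yaw 22.4 z 248.1 F [-6.  3.  3.] 7.2
t 17.55 tau 0.357 yaw 14.5 z 247.8 F [-6.  3.  3.] 7.3
t 17.75 tau 0.369 yaw 6.6 z 247.5 F [-5.  4.  3.] 7.2
t 17.95 tau 0.406 yaw -1.4 z 247.3 F [-6.  2.  4.] 7.0
t 18.15 tau 0.527 yaw -9.2 z 247.1 F [-6.  5.  6.] 7.7
```

```bash
python3 -m handwheel '[{"dx":0,"dy":0,"dz":0.0003,"wx":0,"wy":0,"wz":0.01}]' >/dev/null; python3 tq.py 0.76 &&
python3 -m handwheel '[{"dx":0,"dy":0,"dz":0.0002,"wx":0,"wy":0,"wz":0.006}]' >/dev/null && python3 tq.py 0.76 &&
python3 -m handwheel '[{"dx":0,"dy":0,"dz":0.0002,"wx":0,"wy":0,"wz":0.006}]' >/dev/null && python3 tq.py 0.76 &&
python3 -m handwheel '[{"dx":0,"dy":0,"dz":0.0002,"wx":0,"wy":0,"wz":0.006}]' >/dev/null && python3 tq.py 0.76
```

```text
t 18.25 tau 0.642 yaw -12.8 z 247.1 F [-6.  6.  4.] 7.1
t 18.35 tau 0.775 yaw -14.9 z 247.0 F [-6.  6.  6.] 7.4
```

```bash
python3 -m handwheel '[{"dx":0,"dy":0,"dz":0.0001,"wx":0,"wy":0,"wz":0.004}]' >/dev/null; python3 tq.py 0.76
python3 -m handwheel '[{"dx":0,"dy":0,"dz":0,"wx":0,"wy":0,"wz":0},{"dx":0,"dy":0,"dz":0,"wx":0,"wy":0,"wz":0},{"dx":0,"dy":0,"dz":0,"wx":0,"wy":0,"wz":0}]' 0.5 120 >/dev/null
python3 -m handwheel '[{"dx":0,"dy":0,"dz":-0.08,"wx":0,"wy":0,"wz":0},{"dx":0,"dy":0,"dz":0,"wx":0,"wy":0,"wz":0}]'
python3 h.py C 289 45
```

```text
t 18.45 tau 0.699 yaw -16.3 z 247.0 F [-5.  7.  5.] 7.2
time: 18.95
ee_pos: [546.1, -55.2, 291.4]
ee_rot: [[0.959, -0.284, 0.011], [-0.284, -0.959, -0.003], [0.011, 0.0, -1.0]]
contact_force: [1.0, 0.6, 1.6]
finger_gap: 42.6
finger_force: 0.0
t 18.95 delta [-94.3 -76.2  -2.4] turn -88.1 rows 11
dx -0.0125 dy 0.0182 dz 0.0004 wz -0.0222
dx -0.0149 dy 0.0162 dz 0.0004 wz -0.0222
dx -0.0170 dy 0.0140 dz 0.0004 wz -0.0222
dx -0.0188 dy 0.0115 dz 0.0004 wz -0.0222
dx -0.0202 dy 0.0088 dz 0.0004 wz -0.0222
dx -0.0213 dy 0.0059 dz 0.0004 wz -0.0222
dx -0.0219 dy 0.0028 dz 0.0004 wz -0.0222
dx -0.0220 dy -0.0002 dz 0.0004 wz -0.0222
dx -0.0218 dy -0.0033 dz 0.0004 wz -0.0222
dx -0.0211 dy -0.0063 dz 0.0004 wz -0.0222
dx -0.0200 dy -0.0092 dz 0.0004 wz -0.0222
```

```bash
python3 -m handwheel '[{"dx":-0.0125,"dy":0.0182,"dz":0.0003,"wx":0,"wy":0,"wz":-0.0222},{"dx":-0.0149,"dy":0.0162,"dz":0.0003,"wx":0,"wy":0,"wz":-0.0222},{"dx":-0.017,"dy":0.014,"dz":0.0003,"wx":0,"wy":0,"wz":-0.0222},{"dx":-0.0188,"dy":0.0115,"dz":0.0003,"wx":0,"wy":0,"wz":-0.0222},{"dx":-0.0202,"dy":0.0088,"dz":0,"wx":0,"wy":0,"wz":-0.0222}]' >/dev/null
python3 -m handwheel '[{"dx":-0.0213,"dy":0.0059,"dz":0,"wx":0,"wy":0,"wz":-0.0222},{"dx":-0.0219,"dy":0.0028,"dz":0,"wx":0,"wy":0,"wz":-0.0222},{"dx":-0.022,"dy":-0.0002,"dz":0,"wx":0,"wy":0,"wz":-0.0222},{"dx":-0.0218,"dy":-0.0033,"dz":0,"wx":0,"wy":0,"wz":-0.0222},{"dx":-0.0211,"dy":-0.0063,"dz":0,"wx":0,"wy":0,"wz":-0.0222}]' >/dev/null
python3 -m handwheel '[{"dx":-0.02,"dy":-0.0092,"dz":0,"wx":0,"wy":0,"wz":-0.0222},{"dx":0,"dy":0,"dz":0,"wx":0,"wy":0,"wz":0},{"dx":0,"dy":0,"dz":0,"wx":0,"wy":0,"wz":0}]' >/dev/null
python3 h.py C 248 45
python3 -c "
from h import *
s,o=nuts()
for q in o: print(*[np.round(x,1) for x in q])"
```

```text
t 20.25 delta [  2.   -0.7 -37.6] turn -0.4 rows 1
dx 0.0000 dy 0.0043 dz 0.0751 wz -0.0011
[543.3 -54.3] [544.  -54.2] [10.2 41.9] 165.2 [89.9 92.2 93.6]
[460.1 -46.2] [459.9 -46.8] [10.3 41.9] 107.0 [91.9 94.1 95.4]
[ 535.5 -136.5] [ 536.8 -138.4] [10.1 42.7] 120.7 [90.9 94.  95.2]
[ 453.2 -128.9] [ 452.4 -130.9] [42.   9.5] 71.9 [91.7 94.1 95.2]
```

```bash
python3 -m handwheel '[{"dx":0,"dy":0.0043,"dz":0.0375,"wx":0,"wy":0,"wz":-0.001},{"dx":0,"dy":0,"dz":0.0375,"wx":0,"wy":0,"wz":0}]' >/dev/null
python3 -m handwheel '[{"dx":0,"dy":0,"dz":0,"wx":0,"wy":0,"wz":0},{"dx":0,"dy":0,"dz":0,"wx":0,"wy":0,"wz":0},{"dx":0,"dy":0,"dz":0,"wx":0,"wy":0,"wz":0},{"dx":0,"dy":0,"dz":0,"wx":0,"wy":0,"wz":0}]' 1 120 >/dev/null
python3 tq.py 0.5 &&
python3 -m handwheel '[{"dx":0,"dy":0,"dz":0.0005,"wx":0,"wy":0,"wz":0.02},{"dx":0,"dy":0,"dz":0.0003,"wx":0,"wy":0,"wz":0.011}]' >/dev/null && python3 tq.py 0.5 &&
python3 -m handwheel '[{"dx":0,"dy":0,"dz":0.0003,"wx":0,"wy":0,"wz":0.011},{"dx":0,"dy":0,"dz":0.0003,"wx":0,"wy":0,"wz":0.011}]' >/dev/null && python3 tq.py 0.5 &&
python3 -m handwheel '[{"dx":0,"dy":0,"dz":0.0003,"wx":0,"wy":0,"wz":0.011},{"dx":0,"dy":0,"dz":0.0003,"wx":0,"wy":0,"wz":0.011}]' >/dev/null && python3 tq.py 0.5 &&
python3 -m handwheel '[{"dx":0,"dy":0,"dz":0.0003,"wx":0,"wy":0,"wz":0.011},{"dx":0,"dy":0,"dz":0.0003,"wx":0,"wy":0,"wz":0.011}]' >/dev/null && python3 tq.py 0.5 &&
python3 -m handwheel '[{"dx":0,"dy":0,"dz":0.0003,"wx":0,"wy":0,"wz":0.011},{"dx":0,"dy":0,"dz":0.0003,"wx":0,"wy":0,"wz":0.011}]' >/dev/null && python3 tq.py 0.5 &&
python3 -m handwheel '[{"dx":0,"dy":0,"dz":0.0003,"wx":0,"wy":0,"wz":0.011},{"dx":0,"dy":0,"dz":0.0003,"wx":0,"wy":0,"wz":0.011}]' >/dev/null && python3 tq.py 0.5 &&
python3 -m handwheel '[{"dx":0,"dy":0,"dz":0.0003,"wx":0,"wy":0,"wz":0.011},{"dx":0,"dy":0,"dz":0.0003,"wx":0,"wy":0,"wz":0.011}]' >/dev/null && python3 tq.py 0.5 &&
python3 -m handwheel '[{"dx":0,"dy":0,"dz":0.0003,"wx":0,"wy":0,"wz":0.011},{"dx":0,"dy":0,"dz":0.0003,"wx":0,"wy":0,"wz":0.011}]' >/dev/null && python3 tq.py 0.5 &&
python3 -m handwheel '[{"dx":0,"dy":0,"dz":0.0003,"wx":0,"wy":0,"wz":0.011},{"dx":0,"dy":0,"dz":0.0003,"wx":0,"wy":0,"wz":0.011}]' >/dev/null && python3 tq.py 0.5
```

```text
t 20.90 tau 0.072 yaw 71.8 z 248.5 F [-3.  3.  2.] 7.1
t 21.10 tau 0.397 yaw 60.5 z 248.2 F [-3.  3.  3.] 7.4
t 21.30 tau 0.331 yaw 52.7 z 247.9 F [-5.  2.  3.] 7.2
t 21.50 tau 0.360 yaw 44.7 z 247.6 F [-3.  3.  3.] 7.3
t 21.70 tau 0.376 yaw 36.8 z 247.4 F [-3.  1.  4.] 7.3
t 21.90 tau 0.636 yaw 29.0 z 247.3 F [-4.  1.  4.] 7.3
```

```bash
python3 -m handwheel '[{"dx":0,"dy":0,"dz":0.0002,"wx":0,"wy":0,"wz":0.008}]' >/dev/null; python3 tq.py 0.8 &&
python3 -m handwheel '[{"dx":0,"dy":0,"dz":0.0001,"wx":0,"wy":0,"wz":0.005}]' >/dev/null && python3 tq.py 0.8
```

```text
t 22.00 tau 0.688 yaw 26.1 z 247.2 F [-3.  1.  5.] 7.0
t 22.10 tau 0.703 yaw 24.4 z 247.2 F [-4.  1.  4.] 7.5
```

```bash
python3 -m handwheel '[{"dx":0,"dy":0,"dz":0.0001,"wx":0,"wy":0,"wz":0.004}]' >/dev/null; python3 tq.py 0.8
python3 -m handwheel '[{"dx":0,"dy":0,"dz":0,"wx":0,"wy":0,"wz":0},{"dx":0,"dy":0,"dz":0,"wx":0,"wy":0,"wz":0},{"dx":0,"dy":0,"dz":0,"wx":0,"wy":0,"wz":0}]' 0.5 120 >/dev/null
python3 -m handwheel '[{"dx":0,"dy":0,"dz":-0.08,"wx":0,"wy":0,"wz":0},{"dx":0,"dy":0,"dz":0,"wx":0,"wy":0,"wz":0}]' >/dev/null
python3 h.py B 289 44.9
```

```text
t 22.20 tau 0.779 yaw 23.0 z 247.1 F [-5.  1.  6.] 7.2
t 22.7 delta [ 5.8 85.3 -1.7] turn -84.1 rows 10
dx 0.0077 dy -0.0153 dz 0.0003 wz -0.0234
dx 0.0098 dy -0.0140 dz 0.0003 wz -0.0234
dx 0.0118 dy -0.0124 dz 0.0003 wz -0.0234
dx 0.0135 dy -0.0105 dz 0.0003 wz -0.0234
dx 0.0148 dy -0.0085 dz 0.0003 wz -0.0234
dx 0.0159 dy -0.0062 dz 0.0003 wz -0.0234
dx 0.0167 dy -0.0038 dz 0.0003 wz -0.0234
dx 0.0170 dy -0.0013 dz 0.0003 wz -0.0234
dx 0.0170 dy 0.0012 dz 0.0003 wz -0.0234
dx 0.0167 dy 0.0037 dz 0.0003 wz -0.0234
```

```bash
python3 -m handwheel '[{"dx":0.0077,"dy":-0.0153,"dz":0.0002,"wx":0,"wy":0,"wz":-0.0234},{"dx":0.0098,"dy":-0.014,"dz":0.0002,"wx":0,"wy":0,"wz":-0.0234},{"dx":0.0118,"dy":-0.0124,"dz":0.0002,"wx":0,"wy":0,"wz":-0.0234},{"dx":0.0135,"dy":-0.0105,"dz":0,"wx":0,"wy":0,"wz":-0.0234},{"dx":0.0148,"dy":-0.0085,"dz":0,"wx":0,"wy":0,"wz":-0.0234}]' >/dev/null
python3 -m handwheel '[{"dx":0.0159,"dy":-0.0062,"dz":0,"wx":0,"wy":0,"wz":-0.0234},{"dx":0.0167,"dy":-0.0038,"dz":0,"wx":0,"wy":0,"wz":-0.0234},{"dx":0.017,"dy":-0.0013,"dz":0,"wx":0,"wy":0,"wz":-0.0234},{"dx":0.017,"dy":0.0012,"dz":0,"wx":0,"wy":0,"wz":-0.0234},{"dx":0.0167,"dy":0.0037,"dz":0,"wx":0,"wy":0,"wz":-0.0234}]' >/dev/null
python3 -m handwheel '[{"dx":0,"dy":0,"dz":0,"wx":0,"wy":0,"wz":0},{"dx":0,"dy":0,"dz":0,"wx":0,"wy":0,"wz":0}]' >/dev/null
python3 h.py B 248 44.9
python3 -c "
from h import *
s,o=nuts()
for q in o: print(*[np.round(x,1) for x in q])"
```

```text
t 23.9 delta [  1.9  -0.9 -37.6] turn 0.0 rows 1
dx -0.0029 dy 0.0031 dz 0.0753 wz 0.0000
[458.9 -44.1] [459.6 -46. ] [ 9.9 41.6] 106.8 [91.3 94.1 95.3]
[541.3 -52. ] [543.9 -53.8] [10.3 42.1] 167.5 [88.1 92.1 93.3]
[ 458.9 -125.8] [ 459.1 -127.5] [26.7 10.8] 23.5 [87.7 92.3 93.6]
```

```bash
python3 -m handwheel '[{"dx":-0.003,"dy":0.003,"dz":0.0375,"wx":0,"wy":0,"wz":0},{"dx":0,"dy":0,"dz":0.0375,"wx":0,"wy":0,"wz":0}]' >/dev/null
python3 -m handwheel '[{"dx":0,"dy":0,"dz":0,"wx":0,"wy":0,"wz":0},{"dx":0,"dy":0,"dz":0,"wx":0,"wy":0,"wz":0},{"dx":0,"dy":0,"dz":0,"wx":0,"wy":0,"wz":0},{"dx":0,"dy":0,"dz":0,"wx":0,"wy":0,"wz":0}]' 1 120 >/dev/null
python3 tq.py 0.5 &&
python3 -m handwheel '[{"dx":0,"dy":0,"dz":0.0005,"wx":0,"wy":0,"wz":0.02},{"dx":0,"dy":0,"dz":0.0003,"wx":0,"wy":0,"wz":0.011}]' >/dev/null && python3 tq.py 0.5 &&
python3 -m handwheel '[{"dx":0,"dy":0,"dz":0.0003,"wx":0,"wy":0,"wz":0.011},{"dx":0,"dy":0,"dz":0.0003,"wx":0,"wy":0,"wz":0.011}]' >/dev/null && python3 tq.py 0.5 &&
python3 -m handwheel '[{"dx":0,"dy":0,"dz":0.0003,"wx":0,"wy":0,"wz":0.011},{"dx":0,"dy":0,"dz":0.0003,"wx":0,"wy":0,"wz":0.011}]' >/dev/null && python3 tq.py 0.5 &&
python3 -m handwheel '[{"dx":0,"dy":0,"dz":0.0003,"wx":0,"wy":0,"wz":0.011},{"dx":0,"dy":0,"dz":0.0003,"wx":0,"wy":0,"wz":0.011}]' >/dev/null && python3 tq.py 0.5 &&
python3 -m handwheel '[{"dx":0,"dy":0,"dz":0.0003,"wx":0,"wy":0,"wz":0.011},{"dx":0,"dy":0,"dz":0.0003,"wx":0,"wy":0,"wz":0.011}]' >/dev/null && python3 tq.py 0.5 &&
python3 -m handwheel '[{"dx":0,"dy":0,"dz":0.0003,"wx":0,"wy":0,"wz":0.011},{"dx":0,"dy":0,"dz":0.0003,"wx":0,"wy":0,"wz":0.011}]' >/dev/null && python3 tq.py 0.5 &&
python3 -m handwheel '[{"dx":0,"dy":0,"dz":0.0003,"wx":0,"wy":0,"wz":0.011},{"dx":0,"dy":0,"dz":0.0003,"wx":0,"wy":0,"wz":0.011}]' >/dev/null && python3 tq.py 0.5 &&
python3 -m handwheel '[{"dx":0,"dy":0,"dz":0.0003,"wx":0,"wy":0,"wz":0.011},{"dx":0,"dy":0,"dz":0.0003,"wx":0,"wy":0,"wz":0.011}]' >/dev/null && python3 tq.py 0.5 &&
python3 -m handwheel '[{"dx":0,"dy":0,"dz":0.0003,"wx":0,"wy":0,"wz":0.011},{"dx":0,"dy":0,"dz":0.0003,"wx":0,"wy":0,"wz":0.011}]' >/dev/null && python3 tq.py 0.5
```

```text
t 24.55 tau -0.102 yaw 107.1 z 249.0 F [-2. -1.  0.] 7.4
t 24.75 tau 0.364 yaw 95.8 z 248.7 F [-3. -1.  2.] 7.0
t 24.95 tau 0.360 yaw 88.0 z 248.4 F [-4. -1.  2.] 7.2
t 25.15 tau 0.345 yaw 80.1 z 248.1 F [-4. -2.  3.] 7.0
t 25.35 tau 0.370 yaw 72.1 z 247.8 F [-4. -1.  3.] 7.0
t 25.55 tau 0.366 yaw 64.2 z 247.6 F [-4. -1.  4.] 7.0
t 25.75 tau 0.433 yaw 56.3 z 247.3 F [-6.  0.  6.] 7.1
t 25.95 tau 0.627 yaw 48.4 z 247.2 F [-7.  2.  9.] 7.0
```

```bash
python3 -m handwheel '[{"dx":0,"dy":0,"dz":0.0002,"wx":0,"wy":0,"wz":0.008}]' >/dev/null; python3 tq.py 0.8 &&
python3 -m handwheel '[{"dx":0,"dy":0,"dz":0.0001,"wx":0,"wy":0,"wz":0.007}]' >/dev/null && python3 tq.py 0.8
```

```text
t 26.05 tau 0.670 yaw 45.6 z 247.1 F [-8.  2.  8.] 7.0
t 26.15 tau 0.819 yaw 43.2 z 247.1 F [-8.  3.  9.] 7.6
```

```bash
python3 -m handwheel '[{"dx":0,"dy":0,"dz":0,"wx":0,"wy":0,"wz":0},{"dx":0,"dy":0,"dz":0,"wx":0,"wy":0,"wz":0},{"dx":0,"dy":0,"dz":0,"wx":0,"wy":0,"wz":0}]' 0.5 120 >/dev/null
python3 -m handwheel '[{"dx":0,"dy":0,"dz":-0.08,"wx":0,"wy":0,"wz":0},{"dx":0,"dy":0,"dz":0,"wx":0,"wy":0,"wz":0}]' >/dev/null
python3 h.py D 289 45.1
```

```text
t 26.65 delta [ 75.1 -91.3  -1.7] turn -77.5 rows 10
dx -0.0015 dy 0.0236 dz 0.0003 wz -0.0215
dx -0.0046 dy 0.0232 dz 0.0003 wz -0.0215
dx -0.0077 dy 0.0223 dz 0.0003 wz -0.0215
dx -0.0107 dy 0.0211 dz 0.0003 wz -0.0215
dx -0.0134 dy 0.0195 dz 0.0003 wz -0.0215
dx -0.0159 dy 0.0175 dz 0.0003 wz -0.0215
dx -0.0181 dy 0.0152 dz 0.0003 wz -0.0215
dx -0.0200 dy 0.0126 dz 0.0003 wz -0.0215
dx -0.0215 dy 0.0098 dz 0.0003 wz -0.0215
dx -0.0227 dy 0.0068 dz 0.0003 wz -0.0215
```

```bash
python3 -m handwheel '[{"dx":-0.0015,"dy":0.0236,"dz":0.0002,"wx":0,"wy":0,"wz":-0.0215},{"dx":-0.0046,"dy":0.0232,"dz":0.0002,"wx":0,"wy":0,"wz":-0.0215},{"dx":-0.0077,"dy":0.0223,"dz":0.0002,"wx":0,"wy":0,"wz":-0.0215},{"dx":-0.0107,"dy":0.0211,"dz":0,"wx":0,"wy":0,"wz":-0.0215},{"dx":-0.0134,"dy":0.0195,"dz":0,"wx":0,"wy":0,"wz":-0.0215}]' >/dev/null
python3 -m handwheel '[{"dx":-0.0159,"dy":0.0175,"dz":0,"wx":0,"wy":0,"wz":-0.0215},{"dx":-0.0181,"dy":0.0152,"dz":0,"wx":0,"wy":0,"wz":-0.0215},{"dx":-0.02,"dy":0.0126,"dz":0,"wx":0,"wy":0,"wz":-0.0215},{"dx":-0.0215,"dy":0.0098,"dz":0,"wx":0,"wy":0,"wz":-0.0215},{"dx":-0.0227,"dy":0.0068,"dz":0,"wx":0,"wy":0,"wz":-0.0215}]' >/dev/null
python3 -m handwheel '[{"dx":0,"dy":0,"dz":0,"wx":0,"wy":0,"wz":0},{"dx":0,"dy":0,"dz":0,"wx":0,"wy":0,"wz":0}]' >/dev/null
python3 h.py D 248 45.1
python3 -c "
from h import *
s,o=nuts()
for q in o: print(*[np.round(x,1) for x in q])"
```

```text
t 27.85 delta [  2.1  -0.6 -37.3] turn -0.3 rows 1
dx -0.0032 dy 0.0030 dz 0.0746 wz -0.0008
[459.3 -49.2] [459.7 -46.9] [42.  10.7] 40.6 [89.1 92.2 93.6]
[542.8 -54.4] [543.9 -54.2] [10.4 41.6] 165.1 [89.8 92.2 93.4]
[ 452.9 -130.1] [ 452.6 -131.2] [42.  10.4] 24.3 [89.2 92.6 93.9]
[ 535.4 -136.6] [ 536.4 -138.4] [ 9.7 41.9] 120.6 [91.1 94.1 95.2]
```

```bash
python3 -m handwheel '[{"dx":-0.0032,"dy":0.003,"dz":0.037,"wx":0,"wy":0,"wz":-0.0008},{"dx":0,"dy":0,"dz":0.0375,"wx":0,"wy":0,"wz":0}]' >/dev/null
python3 -m handwheel '[{"dx":0,"dy":0,"dz":0,"wx":0,"wy":0,"wz":0},{"dx":0,"dy":0,"dz":0,"wx":0,"wy":0,"wz":0},{"dx":0,"dy":0,"dz":0,"wx":0,"wy":0,"wz":0},{"dx":0,"dy":0,"dz":0,"wx":0,"wy":0,"wz":0}]' 1 120 >/dev/null
python3 tq.py 0.5 &&
python3 -m handwheel '[{"dx":0,"dy":0,"dz":0.0005,"wx":0,"wy":0,"wz":0.02},{"dx":0,"dy":0,"dz":0.0003,"wx":0,"wy":0,"wz":0.011}]' >/dev/null && python3 tq.py 0.5 &&
python3 -m handwheel '[{"dx":0,"dy":0,"dz":0.0003,"wx":0,"wy":0,"wz":0.011},{"dx":0,"dy":0,"dz":0.0003,"wx":0,"wy":0,"wz":0.011}]' >/dev/null && python3 tq.py 0.5 &&
python3 -m handwheel '[{"dx":0,"dy":0,"dz":0.0003,"wx":0,"wy":0,"wz":0.011},{"dx":0,"dy":0,"dz":0.0003,"wx":0,"wy":0,"wz":0.011}]' >/dev/null && python3 tq.py 0.5 &&
python3 -m handwheel '[{"dx":0,"dy":0,"dz":0.0003,"wx":0,"wy":0,"wz":0.011},{"dx":0,"dy":0,"dz":0.0003,"wx":0,"wy":0,"wz":0.011}]' >/dev/null && python3 tq.py 0.5 &&
python3 -m handwheel '[{"dx":0,"dy":0,"dz":0.0003,"wx":0,"wy":0,"wz":0.011},{"dx":0,"dy":0,"dz":0.0003,"wx":0,"wy":0,"wz":0.011}]' >/dev/null && python3 tq.py 0.5 &&
python3 -m handwheel '[{"dx":0,"dy":0,"dz":0.0003,"wx":0,"wy":0,"wz":0.011},{"dx":0,"dy":0,"dz":0.0003,"wx":0,"wy":0,"wz":0.011}]' >/dev/null && python3 tq.py 0.5 &&
python3 -m handwheel '[{"dx":0,"dy":0,"dz":0.0003,"wx":0,"wy":0,"wz":0.011},{"dx":0,"dy":0,"dz":0.0003,"wx":0,"wy":0,"wz":0.011}]' >/dev/null && python3 tq.py 0.5 &&
python3 -m handwheel '[{"dx":0,"dy":0,"dz":0.0003,"wx":0,"wy":0,"wz":0.011},{"dx":0,"dy":0,"dz":0.0003,"wx":0,"wy":0,"wz":0.011}]' >/dev/null && python3 tq.py 0.5 &&
python3 -m handwheel '[{"dx":0,"dy":0,"dz":0.0003,"wx":0,"wy":0,"wz":0.011},{"dx":0,"dy":0,"dz":0.0003,"wx":0,"wy":0,"wz":0.011}]' >/dev/null && python3 tq.py 0.5
```

```text
t 28.50 tau 0.011 yaw 120.7 z 249.1 F [-2.  2. -0.] 7.4
t 28.70 tau 0.370 yaw 109.4 z 248.7 F [-2.  3.  1.] 7.2
t 28.90 tau 0.359 yaw 101.5 z 248.5 F [-3.  1.  1.] 7.1
t 29.10 tau 0.340 yaw 93.6 z 248.2 F [-3.  2.  1.] 6.9
t 29.30 tau 0.401 yaw 85.7 z 248.0 F [-4.  1.  2.] 6.9
t 29.50 tau 0.558 yaw 77.8 z 247.8 F [-2.  2.  3.] 7.2
```

```bash
python3 -m handwheel '[{"dx":0,"dy":0,"dz":0.0002,"wx":0,"wy":0,"wz":0.01}]' >/dev/null; python3 tq.py 0.8 &&
python3 -m handwheel '[{"dx":0,"dy":0,"dz":0.0001,"wx":0,"wy":0,"wz":0.006}]' >/dev/null && python3 tq.py 0.78
```

```text
t 29.60 tau 0.681 yaw 74.3 z 247.8 F [-1.  1.  3.] 7.0
t 29.70 tau 0.700 yaw 72.2 z 247.8 F [-3.  1.  3.] 7.0
```

```bash
python3 -m handwheel '[{"dx":0,"dy":0,"dz":0.0001,"wx":0,"wy":0,"wz":0.004}]' >/dev/null; python3 tq.py 0.8
python3 -m handwheel '[{"dx":0,"dy":0,"dz":0,"wx":0,"wy":0,"wz":0},{"dx":0,"dy":0,"dz":0,"wx":0,"wy":0,"wz":0},{"dx":0,"dy":0,"dz":0,"wx":0,"wy":0,"wz":0}]' 0.5 120 >/dev/null
python3 -m handwheel '[{"dx":0,"dy":0,"dz":-0.09,"wx":0,"wy":0,"wz":0},{"dx":0,"dy":0,"dz":-0.09,"wx":0,"wy":0,"wz":0},{"dx":-0.06,"dy":0,"dz":-0.07,"wx":0,"wy":0,"wz":0},{"dx":-0.06,"dy":0,"dz":-0.07,"wx":0,"wy":0,"wz":0},{"dx":0,"dy":0,"dz":0,"wx":0,"wy":0,"wz":0}]' >/dev/null
python3 -m handwheel '[{"dx":0,"dy":0,"dz":0,"wx":0,"wy":0,"wz":0},{"dx":0,"dy":0,"dz":0,"wx":0,"wy":0,"wz":0}]'
python3 -c "
from h import *
s,o=nuts('pics/w9.png')
for q in o: print(*[np.round(x,1) for x in q])"
```

```text
t 29.80 tau 0.776 yaw 70.8 z 247.7 F [-3.  2.  3.] 7.4
time: 30.8
ee_pos: [516.2, -195.1, 404.9]
ee_rot: [[0.332, 0.943, -0.002], [0.943, -0.332, 0.002], [0.001, -0.002, -1.0]]
contact_force: [-0.0, 0.6, -0.0]
finger_gap: 42.7
finger_force: 0.0
[544.6 -54.9] [544.6 -54.3] [10.3 41.8] 165.2 [89.4 92.  93.5]
[461.4 -47.1] [460.4 -46.9] [41.7 10.3] 44.8 [88.6 92.  93.5]
[ 537.3 -138. ] [ 537.2 -138.4] [41.1 10. ] 72.4 [90.5 92.5 93.9]
[ 454.  -130.8] [ 453.1 -130.9] [41.4 10.1] 24.1 [90.  92.6 94. ]
```

View pics/w9.png

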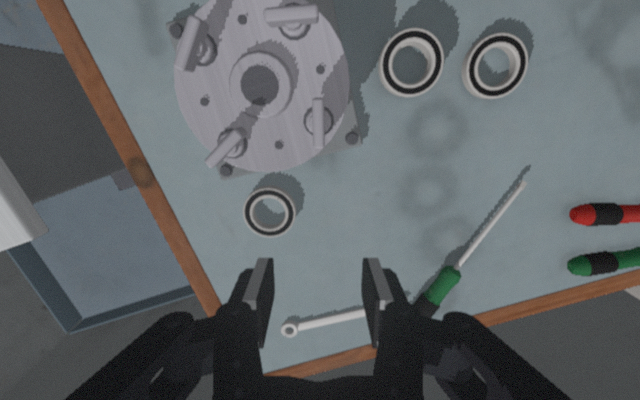

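The picture shows the cover at (262,85) with all four nuts free, and the bearing and screwdriver undisturbed. Each nut rests about 10° past where it met its seat, so I'm handing in.

```bash
python3 -c "
from cell import bot
print(bot.job_done())"
```

```text
the job is handed in; nothing more can be done
None
```

I gave all four wing nuts an eighth turn crosswise, then went round again and turned each until it felt snug at about 0.8 N m. I let them go and handed the job in at about 31 s; the hand-in returned no verdict.

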